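# Put the rotor spacers away in their hinged case

### The job

Put the two rotor spacers away. Take the slide box off the lid of the blue and grey case and lay it flat inside the white staining tray, lift the case's lid by its black tab and swing it all the way back until it rests on its stop, then thread the large orange spacer and after it the small white spacer, wide flange down, onto the post in the case so that each sits fully home. Leave the lid open and do not disturb the other things on the bench.

Things in the scene. Friction and masses are not known exactly. Their poses are not given: they have to be found in the camera images.
- case: fixed case, grey base, blue lid. Origin: centre of its underside, on the worktop; x from its tab side (at the robot's left) to its hinge side (right), y to its left, z up. Base 180 (x) x 250 (y) mm, open-topped, rim at z 52, walls 5, inner floor at z 6. Lid shut: its flat top is at z 86.5. A steel post, 15 diameter, tapered tip, stands upright at the origin, up to z 69
- lid (a joint): angle of the lid about its hinge, rad: 0 shut, 1.85 on its stop, leaning back 16 degrees past upright. The hinge has friction (0.42 N m), so the lid (0.3 kg) stays at any angle where it is let go; lifting it takes about 4 N at the tab
- lid_hinge (a point): the hinge line's middle, at x = 90, y = 0, z = 52.5 in the case's frame; the hinge line runs along the case's y; the point turns with the lid. The lid swings up over the hinge, away from the tab side
- lid_tab (a point): grip point on the lid's black tab, a plate 6 mm thick, 80 wide along the case's y, at the lid's top edge farthest from the hinge. Lid shut, it slopes up and outwards, away from the hinge, 30 degrees from vertical; this point is 24 up the slope, 18 below the free edge, mid-width. Pinch it with the tool tilted 30 degrees, fingers along the slope, one each side of the plate
- lid_rim (a point): middle of the lower edge of the lid's wall on the tab side, 178 mm from the hinge line and level with it when shut; with the lid partly open it can be pushed back here from the tab side. The lid is hollow, walls 4 mm thick, 34 deep, and open on this side.
- post_top (a point): tip of the post, 69 above the worktop
- spacer_large: large orange flanged ring, loose. Origin: centre of its underside; z up along the bore. Flange 84 diameter x 10 high, above it a hub 44 diameter, total height 30; bore 22 through. At the start upright on the worktop, flange down. 120 g
- spacer_small: small white flanged ring, loose. Origin: centre of its underside; z up along the bore. Flange 62 diameter x 10 high, above it a hub 36 diameter, total height 30; bore 22 through. At the start upright on the worktop, flange down. 70 g. It goes on top of the large spacer
- slide_box: dark blue closed card box of slides, 30 (x) x 82 (y) x 28 (z) mm, 100 g. Origin: centre of its underside. At the start it lies on the case's lid
- tray: fixed white staining tray with low ribs and rim, 166 (x) x 138 (y) x 22 mm high. Origin: centre of its underside; its floor is about 3 above that
- wash_bottle: white squeeze wash bottle with red cap and bent spout, 64x92x180 mm; bystander, leave alone. Origin: centre of its underside
- dropper_1: small dropper bottle with blue cap, 36 dia x 98 mm; bystander, leave alone. Origin: centre of its underside
- dropper_2: small dropper bottle with orange cap, 36 dia x 98 mm; bystander, leave alone. Origin: centre of its underside
- beaker: clear beaker, 52 dia x 69 mm; bystander, leave alone. Origin: centre of its underside
- timer: white bench timer, 58x66x66 mm; bystander, leave alone. Origin: centre of its underside
- tip_box: blue box with clear lid, 84x118x83 mm; bystander, leave alone. Origin: centre of its underside
- marker_1: blue and white marker lying flat, 13x130x15 mm; bystander, leave alone. Origin: centre of its underside
- tube_lying: sample tube with orange cap lying flat, 17x88x17 mm; bystander, leave alone. Origin: centre of its underside
Mind the look-alikes: they are no part of the job. What is shaped like the slide_box but green is not meant.

How it is judged:
By the outcome, as a careful person would: the job done as asked, in the order asked, and still so for the second after the job is handed in, with the robot touching nothing.
It also fails if it takes over 72 s, if anything falls off the work surface, if the arm or the gripper's body presses on something with over 40 N, if the wrist force passes 120 N, or if a joint passes its speed limit or range.

### The arm

A 6-joint arm with a two-finger parallel gripper is mounted at the origin on a cart in front of the work surface, level with it; the furniture and walls round the work are solid. World frame = base frame: x ahead of the robot, y to its left, z up, the work surface at z = 0. Lengths are in m, angles in rad, forces in N, time in s.
With the tool pointing down it reaches from about 0.35 to 0.85 m from the base axis. Payload 8.1 kg.
Tool frame: the origin (TCP) lies on the centre line of the jaws, within the pads' length; the fingertips stand 17 mm ahead of it and the grasp point (between the pads) lies 2 mm behind it; z points along the fingers, y is the line along which they close (so a half turn about z gives the same grasp; the last joint's range is limited). The gripper opens to 93 mm and grips with 3 to 60 N. Pads are 15 mm wide; open, the fingers measure 128 mm over their backs; the gripper's body (75 mm by 188 mm) begins 65 mm behind the grasp point.
Start: joints at [-1.376, 0.13, 1.488, -0, 1.523, -0.085], TCP at [0.166, -0.577, 0.236] pointing down, gripper open.
Joint ranges: [-2.96, 2.96], [-0.89, 2.26], [0.02, 2.5], [-1.34, 4.48], [0, 2.73], [-2.66, 2.66]. Speed limits (rad/s): [2.39, 2.39, 2.79, 3.14, 3.14, 3.14].

### API

Orientations are given as a rotation vector (axis times angle).
In Python, from plant import robot, optics, close_job, models gives the robot as it stands.
- The arm moves only by the shell command python3 -m inch 'ROWS' [OPENING] [FORCE]. ROWS is a JSON object of lists of equal length, an entry for each row: "travel": the shift along the tool's x, y, z in m, a list of three; "spin": the turn about the tool's z in rad. In form: {"travel": [[x, y, z], ...], "spin": [spin, ...]}. A call has 1 to 10 rows; each row is the pose to reach, as a shift and turn from the pose commanded when the call began, along the tool's axes at that moment; what a row does not reach only later rows make up. A row lasts 1/12 s, in which the tool goes at most 41.7 mm and 7.16 degrees, less where a joint would pass 70% of its speed; a pose out of reach is approached as far as the arm can. A call with a gripper value outside its range is refused whole. OPENING is the closure, from 0 (fully open) to 1 (shut), set as the call begins (- or left out, the last holds). The fingers move at their own pace and stop on an object; FORCE is the grip in N (left out, the last holds). Time passes only in rows, so rows that repeat a pose let the fingers close. It gives the time, the measured TCP pose, the force, the opening and the grip force at its end, in the units of the state.
- robot.read_state(): the state, without advancing time (a new reading comes with each control period).
- optics.read_camera(name): name is "side" or "top" or "wrist"; returns (picture, depth): 400x640x3 uint8, red, green, blue; 400x640 float32, m along the optical axis (not along the pixel's ray), 0 where there is no reading.
- optics.camera_info(name): a dict with "camera_matrix" (3x3 intrinsics, pixels), "view" (4x4, takes a point from world to camera coordinates). Camera axes: x right, y down, z forward; pixel columns grow to the right and rows downward; lengths in m; the calibration is good to about 2 mm. The wrist camera is an equidistant fisheye: a pixel r from the principal point sees the ray r / f radians off the axis. A picture is of the moment at which its call begins: read the wrist's pose just before it. camera_info takes no time and is no camera call; for the wrist camera it gives the pose at the moment of the call.
- close_job(): hands the job in; it is judged then, once.
Trained networks look in the newest picture that a camera, given by its name, has taken for a name from the list of things; names that differ only in an ending like _2 or _b are one class to them, and where a whole thing is asked for, a point or a joint stands for the part that bears it (a point fixed in the world has none). Each returns a list of dicts, best first, with "p" (0 to 1); they miss things now and then, are a little off and sometimes report something else, mostly with a low value. They report only what shows in the picture. A call takes as long as a camera call. They do not tell look-alikes from the thing itself.
- models.look_for(camera, name): "centre" ([x, y, z] in m, in world coordinates, good to about 4 mm: the middle of the surface that is visible of it).
- models.masks_of(camera, name): "region" (400x640 bool, what is visible of it).
The state is a dict: "t": time; "q": joint angles; "dq": joint speeds; "joint_torque": joint torques, N m; "tool_pos": TCP position; "orientation": TCP orientation; "force": force on the tool from outside, world axes, zero at the start; "wrist_torque": the same for the moment, N m; "opening": finger opening in m; "gripper_force": force on a finger pad.
Only numpy, scipy, OpenCV 4.12 (cv2) and the standard library are available. Lean on these libraries where they do the work, as an engineer would, in place of code of your own. Each camera call takes 0.05 s, during which the arm holds its last target. There are 200 camera calls.

## Working session

There is one attempt and no reset: what is moved stays moved. The work goes in short steps, Python scripts to look and compute and a shell command to move; the robot and the scene stay as the last step left them, time stands still between calls to the robot, and variables do not carry over. Pictures are saved under pics/ and viewed, at most 10 in all, crops included, and the job is handed in when it is done.

```bash
ls; mkdir -p pics; cat > h.py <<'E'
from plant import robot, optics, close_job, models
import numpy as np, cv2
from scipy.spatial.transform import Rotation as R
def pts(cam,d,mask=None):
    i=optics.camera_info(cam);K=np.array(i["camera_matrix"]);V=np.linalg.inv(np.array(i["view"]))
    v,u=np.nonzero((d>0)&(mask if mask is not None else True));z=d[v,u]
    p=np.c_[(u-K[0,2])/K[0,0]*z,(v-K[1,2])/K[1,1]*z,z,np.ones(len(z))]
    return (p@V.T)[:,:3],u,v
def pix(cam,P):
    i=optics.camera_info(cam);K=np.array(i["camera_matrix"]);c=np.array(i["view"])@np.r_[P,1]
    return (K@(c[:3]/c[2]))[:2].round()
E
python3 - <<'E'
from h import *
np.set_printoptions(precision=4,suppress=True)
for c in ["top","side"]:
    p,d=optics.read_camera(c); cv2.imwrite(f"pics/{c}0.png",p[:,:,::-1]); np.save(f"d_{c}.npy",d); np.save(f"p_{c}.npy",p)
    for n in ["case","lid_tab","post_top","spacer_large","spacer_small","slide_box","tray","lid_rim","lid_hinge"]:
        try:
            for r in models.look_for(c,n)[:3]: print(c,n,np.round(r["centre"],3),round(r["p"],2),pix(c,r["centre"]))
        except Exception as e: print(n,e)
s=robot.read_state();print(s["t"],s["tool_pos"],s["orientation"],s["opening"])
E
```

```text
pics
top case [ 0.552 -0.049  0.081] 0.74 [329. 204.]
top case [ 0.546 -0.045  0.086] 0.29 [327. 206.]
top lid_tab [ 0.544 -0.05   0.086] 0.83 [329. 206.]
top post_top [ 0.55  -0.046  0.089] 0.67 [328. 204.]
top post_top [ 0.544 -0.052  0.086] 0.67 [329. 206.]
top spacer_large [0.432 0.342 0.01 ] 0.84 [200. 242.]
top spacer_large [ 0.578 -0.394  0.053] 0.68 [445. 199.]
top spacer_large [ 0.547 -0.045  0.085] 0.53 [327. 205.]
top spacer_small [0.482 0.201 0.008] 0.71 [247. 227.]
top spacer_small [ 0.546 -0.052  0.088] 0.25 [330. 206.]
top slide_box [ 0.455 -0.306  0.03 ] 0.82 [414. 240.]
top slide_box [ 0.575 -0.019  0.115] 0.67 [318. 194.]
top tray [0.64 0.28 0.01] 0.66 [224. 176.]
top lid_rim [ 0.546 -0.042  0.086] 0.84 [326. 205.]
top lid_rim [0.637 0.279 0.007] 0.44 [225. 177.]
top lid_hinge [ 0.549 -0.047  0.089] 0.98 [328. 204.]
side case [ 0.52  -0.097  0.081] 0.68 [322. 217.]
side lid_tab [ 0.525 -0.082  0.086] 0.78 [322. 213.]
side post_top [ 0.522 -0.094  0.08 ] 0.63 [322. 217.]
side spacer_large [0.43  0.33  0.009] 0.46 [268. 192.]
side spacer_large [0.479 0.191 0.01 ] 0.42 [289. 203.]
side spacer_small [0.43  0.329 0.01 ] 0.66 [268. 192.]
side spacer_small [0.475 0.193 0.01 ] 0.57 [287. 203.]
side slide_box [ 0.45  -0.332  0.029] 0.71 [325. 269.]
side slide_box [ 0.572 -0.031  0.109] 0.58 [330. 200.]
side slide_box [ 0.33  -0.218  0.012] 0.54 [277. 262.]
side tray [0.649 0.311 0.013] 0.76 [320. 186.]
side lid_rim [ 0.529 -0.078  0.089] 0.56 [322. 212.]
side lid_hinge [ 0.527 -0.077  0.088] 0.96 [322. 212.]
1.0 [ 0.1657 -0.5767  0.2356] [ 3.1109  0.4381 -0.    ] 0.09324672393108104
```

View pics/top0.png

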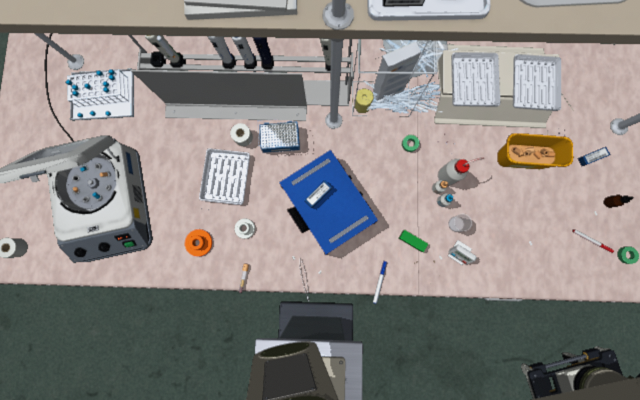

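View pics/side0.png

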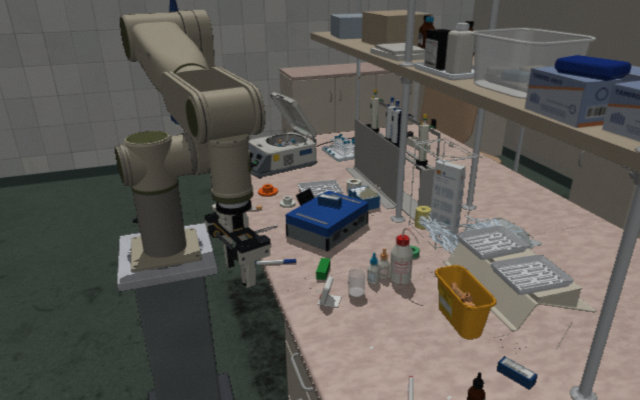

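```bash
python3 - <<'E'
from h import *
p=np.load("p_top.npy"); c=p[100:300,160:460]; cv2.imwrite("pics/crop.png",cv2.resize(c[:,:,::-1],None,fx=2.66,fy=2.66,interpolation=3))
np.set_printoptions(precision=4,suppress=True)
d=np.load("d_top.npy");P,u,v=pts("top",d)
def rect(n,m):
    q=P[m]; r=cv2.minAreaRect((q[:,:2]*1000).astype(np.float32)); print(n,m.sum(),"z",np.median(q[:,2]),"c",np.round(r[0],1),"size",np.round(r[1],1),"ang",round(r[2],1), "mean",q.mean(0))
near=lambda x,y,r:np.hypot(P[:,0]-x,P[:,1]-y)<r
rect("lid",near(.55,-.05,.2)&(abs(P[:,2]-.0865)<.004))
rect("box",near(.575,-.02,.07)&(abs(P[:,2]-.1145)<.006))
rect("large fl",near(.43,.34,.07)&(P[:,2]>.006))
rect("large hub",near(.43,.34,.07)&(P[:,2]>.024))
rect("small fl",near(.48,.2,.05)&(P[:,2]>.006))
rect("small hub",near(.48,.2,.05)&(P[:,2]>.024))
rect("tray",near(.64,.28,.13)&(P[:,2]>.014)&(P[:,2]<.03))
m=near(.55,-.05,.2)&(P[:,2]>.092)&~near(.575,-.02,.06); rect("tab?",m)
E
```

```text
lid 4653 z 0.08619753893998983 c [560.5 -44.3] size [250.1 183.3] ang 34.6 mean [ 0.558  -0.0481  0.0862]
box 309 z 0.1140276860659406 c [577.2 -16. ] size [30.6 80.7] ang 46.4 mean [ 0.5769 -0.016   0.1141]
large fl 543 z 0.011199363577389931 c [421.7 341.8] size [121.5  82.6] ang 31.4 mean [0.4326 0.347  0.0151]
large hub 130 z 0.029553759784763933 c [432.4 348.5] size [41.7 42. ] ang 32.2 mean [0.4331 0.3489 0.0294]
small fl 275 z 0.011576865452335383 c [476.9 208.9] size [59.9 67.8] ang 80.6 mean [0.4798 0.2074 0.016 ]
small hub 75 z 0.03020699114268499 c [480.1 208.4] size [34.7 32.1] ang 46.4 mean [0.4801 0.2088 0.03  ]
tray 429 z 0.019920105274647604 c [655.3 277.4] size [140.8 196.5] ang 85.2 mean [0.6492 0.281  0.0198]
tab? 236 z 0.11024781150826413 c [550.4 -28.9] size [214.  190.5] ang 36.9 mean [0.5042 0.0313 0.1086]
```

View pics/crop.png

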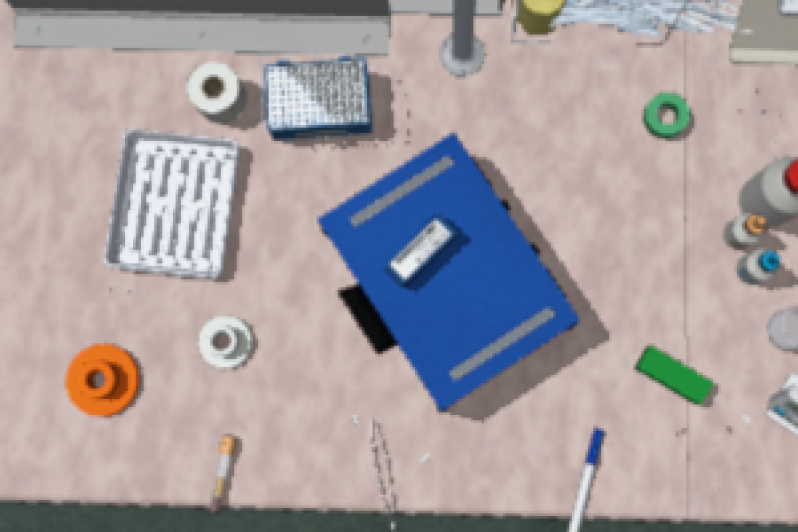

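```bash
python3 - <<'E'
from h import *
np.set_printoptions(precision=4,suppress=True)
d=np.load("d_top.npy");P,u,v=pts("top",d)
near=lambda x,y,r:np.hypot(P[:,0]-x,P[:,1]-y)<r
# lid edges in frame aligned; find axis by rect of cleaned lid mask
a=np.deg2rad(34.6)
m=near(.55,-.05,.2)&(abs(P[:,2]-.0865)<.004)
def clean(m):
    M=np.zeros(d.shape,np.uint8); M[v[m],u[m]]=1; M=cv2.morphologyEx(M,cv2.MORPH_CLOSE,np.ones((3,3)));M=cv2.morphologyEx(M,cv2.MORPH_OPEN,np.ones((5,5))); return M[v,u]>0
mm=m&clean(m); print("lid clean",cv2.minAreaRect((P[mm][:,:2]*1000).astype(np.float32)))
m=near(.46,.03,.07)&(P[:,2]>.092)&(P[:,2]<.14); q=P[m]; print("tab",m.sum(),q.mean(0),q.min(0),q.max(0), cv2.minAreaRect((q[:,:2]*1000).astype(np.float32)))
top=q[q[:,2]>np.percentile(q[:,2],70)]; print(top.mean(0),cv2.minAreaRect((top[:,:2]*1000).astype(np.float32)))
m=near(.64,.28,.13)&(P[:,2]>.008)&(P[:,2]<.03); mm=m&clean(m); print("tray",cv2.minAreaRect((P[mm][:,:2]*1000).astype(np.float32)))
# obstacles > 0.03 between
for z in [.03,.1,.15,.25,.35]:
    pass
E
```

```text
lid clean ((560.4622192382812, -44.292449951171875), (250.10540771484375, 183.27317810058594), 34.56266403198242)
tab 188 [0.4976 0.0358 0.1101] [0.4658 0.0107 0.0921] [0.5269 0.0643 0.1248] ((498.8893737792969, 35.62101745605469), (68.72364807128906, 22.864334106445312), 34.36099624633789)
[0.4934 0.0413 0.1206] ((495.0738220214844, 41.305572509765625), (68.60625457763672, 9.172220230102539), 34.36099624633789)
tray ((705.4702758789062, 271.4982604980469), (133.32794189453125, 33.608055114746094), 85.98591613769531)
```

The slide box meant is the dark blue one with the white label on the lid, at top px (318,194). The green one at (414,240) is the look-alike, and another blue and white box lies far off at (594,156). The crop confirms the lid one at crop (425,250). The tab is at (298,218), the orange spacer at (199,242), the white spacer at (245,228) and the tray at (225,177).

```bash
cat >> h.py <<'E'
O=np.array([.5605,-.0443]);A=np.deg2rad(-55.4)
def case(x,y,z): # mm in case frame -> world m
    c,s=np.cos(A),np.sin(A); return np.r_[O+np.array([c*x-s*y,s*x+c*y])/1e3,z/1e3]
def plan(P,psi=None):
    s=robot.read_state();M=R.from_rotvec(s["orientation"]).as_matrix()
    cur=np.degrees(np.arctan2(M[1,0],M[0,0])); sp=0 if psi is None else (cur-psi+180)%360-180
    print("t",round(s["t"],2),"at",np.round(s["tool_pos"],4),"psi",round(cur,2),"-> travel mm",np.round(M.T@(np.array(P)-s["tool_pos"])*1e3,1),"spin",round(np.radians(sp),3),"q",np.round(s["q"],2),"F",np.round(s["force"],1))
def rows(psi,*Ps):
    for P in Ps: plan(P,psi)
E
python3 - <<'E'
from h import *
np.set_printoptions(precision=4,suppress=True)
d=np.load("d_top.npy");P,u,v=pts("top",d)
M=models.masks_of("top","tray")
for r in M[:2]:
    m=r["region"]; print(r["p"],m.sum())
    if m[176,224]:
        p,_,_=pts("top",d,m); print(cv2.minAreaRect((p[:,:2]*1000).astype(np.float32)),np.percentile(p[:,2],[5,25,50,75,90,98]))
        for dx,dy in [(0,0),(-.03,0),(.03,0),(0,.03),(0,-.03)]:
            k=np.hypot(p[:,0]-.64-dx,p[:,1]-.28-dy)<.015; print(np.percentile(p[k,2],[10,50,90]))
print("tab grip",case(-102,0,107.3))
C=case(0,0,0)
c,s=np.cos(A),np.sin(A);Q=(P[:,:2]-O)@np.array([[c,-s],[s,c]])*1e3
m=(Q[:,0]<-85)&(Q[:,0]>-125)&(abs(Q[:,1])<60)&(P[:,2]>.09)
print("tab in case", m.sum(),np.percentile(Q[m],[2,98],axis=0),P[m,2].max())
for zlo in [.09,.1,.11,.118]:
    k=m&(P[:,2]>zlo)&(P[:,2]<zlo+.008);print(zlo,Q[k].mean(0),P[k,2].mean())
k=(Q[:,0]>70)&(Q[:,0]<200)&(abs(Q[:,1])<130)&(P[:,2]>.1);print("behind lid above .1:",k.sum())
plan([.577,-.016,.25],136.4)
E
```

```text
0.68 2315
((642.4910278320312, 281.175537109375), (146.22607421875, 170.37611389160156), 85.0428466796875) [-0.0007  0.003   0.0059  0.0113  0.0185  0.0242]
[0.0012 0.0051 0.0132]
[-0.0006  0.0051  0.0129]
[-0.0012  0.0045  0.01  ]
[0.0007 0.0047 0.012 ]
[0.0004 0.0048 0.0124]
tab grip [0.5026 0.0397 0.1073]
tab in case 230 [[-111.6867  -38.3358]
 [ -89.3674   37.049 ]] 0.1261835803755018
0.09 [-91.8591  -2.4984] 0.09418367523944061
0.1 [-97.3761   1.7053] 0.10398998509314461
0.11 [-103.7859    0.7763] 0.11415326104267108
0.118 [-108.6052   -3.3842] 0.12058593031273965
behind lid above .1: 0
t 1.05 at [ 0.1657 -0.5767  0.2357] psi 16.03 -> travel mm [ 550.1 -425.3  -14.4] spin -2.101 q [-1.38  0.13  1.49  0.    1.52 -0.09] F [ 0.2  1.2 -0.3]
```

```bash
python3 -m inch '{"travel":[[0.55,-0.425,-0.014],[0.55,-0.425,-0.014],[0.55,-0.425,-0.014],[0.55,-0.425,-0.014],[0.55,-0.425,-0.014],[0.55,-0.425,-0.014],[0.55,-0.425,-0.014],[0.55,-0.425,-0.014],[0.55,-0.425,-0.014],[0.55,-0.425,-0.014]],"spin":[-2.101,-2.101,-2.101,-2.101,-2.101,-2.101,-2.101,-2.101,-2.101,-2.101]}' 0 30
python3 -c "
from h import *
plan([.577,-.016,.2],136.4)"
```

```text
t: 1.88
tool_pos: [0.413, -0.239, 0.2445]
orientation: [2.259, 2.182, 0.0]
force: [0.8, 0.3, 0.7]
opening: 0.0928
gripper_force: 0.0
t 1.88 at [ 0.413  -0.239   0.2445] psi 87.99 -> travel mm [228.7 156.   44.4] spin -0.845 q [-0.63 -0.21  1.81 -0.    1.55 -0.6 ] F [0.8 0.3 0.7]
```

```bash
python3 -m inch '{"travel":[[0.229,0.156,0.044],[0.229,0.156,0.044],[0.229,0.156,0.044],[0.229,0.156,0.044],[0.229,0.156,0.044],[0.229,0.156,0.044],[0.229,0.156,0.044],[0.229,0.156,0.044],[0.229,0.156,0.044]],"spin":[-0.845,-0.845,-0.845,-0.845,-0.845,-0.845,-0.845,-0.845,-0.845]}'
python3 -c "
from h import *
p,d=optics.read_camera('wrist');cv2.imwrite('pics/w1.png',p[:,:,::-1])
for r in models.look_for('wrist','slide_box'): print(r)
plan([.577,-.016,.110],136.4)"
```

```text
t: 2.63
tool_pos: [0.5775, -0.0169, 0.1992]
orientation: [-1.171, -2.914, 0.001]
force: [0.4, -0.3, 0.5]
opening: 0.0931
gripper_force: 0.0
{'centre': [0.5706, -0.0117, 0.1167], 'p': 0.84}
t 2.73 at [ 0.5772 -0.0188  0.2   ] psi 136.0 -> travel mm [ 2.1  2.  90. ] spin -0.007 q [-0.12  0.09  1.6  -0.    1.46 -0.92] F [ 0.2 -0.5 -0.1]
```

View pics/w1.png

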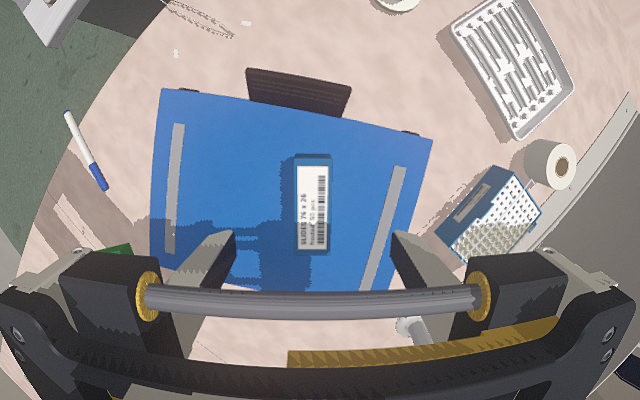

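The wrist picture shows the labelled dark blue box at (313,205), centred between the fingers and aligned with them. The black tab is at (300,92) and the tray at (505,65). Descending to grip.

```bash
python3 -m inch '{"travel":[[0.002,0.002,0.035],[0.002,0.002,0.065],[0.002,0.002,0.083],[0.002,0.002,0.09],[0.002,0.002,0.09]],"spin":[0,0,0,0,0]}' 0 30
python3 -m inch '{"travel":[[0,0,0],[0,0,0],[0,0,0],[0,0,0],[0,0,0],[0,0,0]],"spin":[0,0,0,0,0,0]}' 0.8 30
python3 -m inch '{"travel":[[0,0,-0.015],[0,0,-0.05],[0,0,-0.085],[0,0,-0.085]],"spin":[0,0,0,0]}'
python3 -c "
from h import *
plan([.642,.281,.195],85)"
```

```text
t: 3.15
tool_pos: [0.5757, -0.0167, 0.1084]
orientation: [-1.177, -2.909, 0.002]
force: [-0.2, 0.8, -0.3]
opening: 0.0929
gripper_force: 0.0
t: 3.65
tool_pos: [0.5778, -0.0155, 0.1107]
orientation: [1.175, 2.913, 0.0]
force: [-0.0, 0.3, -0.4]
opening: 0.0575
gripper_force: 0.0
t: 3.98
tool_pos: [0.5812, -0.0159, 0.2035]
orientation: [1.171, 2.903, 0.005]
force: [1.4, -0.3, 0.7]
opening: 0.0305
gripper_force: 0.0
t 3.98 at [ 0.5812 -0.0159  0.2035] psi 136.08 -> travel mm [162.2 256.    8.8] spin 0.891 q [-0.12  0.09  1.59  0.    1.45 -0.92] F [ 1.4 -0.3  0.7]
```

```bash
python3 -c "
from h import *
p,d=optics.read_camera('side');cv2.imwrite('pics/s1.png',p[120:270,230:430,::-1].repeat(3,0).repeat(3,1))
for r in models.look_for('side','slide_box'): print(r)
s=robot.read_state();print(s['opening'],s['gripper_force'])
plan([.577,-.016,.110],136.4)"
```

```text
{'centre': [0.5758, -0.0312, 0.1111], 'p': 0.8}
{'centre': [0.4492, -0.3261, 0.0278], 'p': 0.69}
{'centre': [0.5251, -0.0803, 0.084], 'p': 0.39}
0.022887020343193537 0.0
t 4.08 at [ 0.579  -0.0156  0.1976] psi 136.08 -> travel mm [ 1.5 -1.9 87.6] spin -0.006 q [-0.12  0.09  1.6   0.    1.45 -0.92] F [ 0.2 -0.2 -0.3]
```

View pics/s1.png

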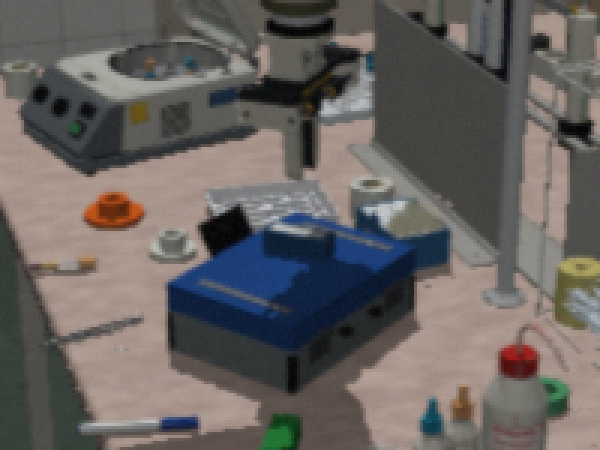

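The picture shows the box still on the lid at crop (300,240). I lifted before the slow fingers had closed, so I'm reopening part way and regrasping.

```bash
python3 -m inch '{"travel":[[0,0,0],[0,0,0],[0,0,0],[0,0,0],[0,0,0.02],[0,0,0.05],[0,0,0.075],[0.001,-0.001,0.087],[0.001,-0.001,0.087]],"spin":[0,0,0,0,0,0,0,0,0]}' 0.4 30
python3 -m inch '{"travel":[[0,0,0],[0,0,0],[0,0,0],[0,0,0],[0,0,0],[0,0,0],[0,0,0],[0,0,0],[0,0,0]],"spin":[0,0,0,0,0,0,0,0,0]}' 0.8 30
```

```text
t: 4.83
tool_pos: [0.5747, -0.0155, 0.1059]
orientation: [-1.174, -2.911, 0.001]
force: [-0.0, 1.0, 0.9]
opening: 0.0559
gripper_force: 0.0
t: 5.58
tool_pos: [0.5762, -0.0156, 0.1085]
orientation: [1.175, 2.913, 0.0]
force: [-1.5, -0.8, 5.2]
opening: 0.0295
gripper_force: 30.0
```

```bash
python3 -m inch '{"travel":[[0,0,-0.02],[0,0,-0.05],[0,0,-0.085],[0,0,-0.085]],"spin":[0,0,0,0]}'
python3 -c "
from h import *
plan([.642,.281,.18],85);plan([.642,.281,.045],85)"
```

```text
t: 5.92
tool_pos: [0.5793, -0.0159, 0.2005]
orientation: [1.172, 2.905, 0.004]
force: [0.9, -0.0, 0.8]
opening: 0.0299
gripper_force: 30.0
t 5.92 at [ 0.5793 -0.0159  0.2005] psi 136.07 -> travel mm [161.1 257.2  20.8] spin 0.891 q [-0.12  0.08  1.6   0.    1.45 -0.92] F [ 0.9 -0.   0.8]
t 5.92 at [ 0.5793 -0.0159  0.2005] psi 136.07 -> travel mm [162.1 256.4 155.8] spin 0.891 q [-0.12  0.08  1.6   0.    1.45 -0.92] F [ 0.9 -0.   0.8]
```

```bash
python3 -m inch '{"travel":[[0.161,0.257,0.021],[0.161,0.257,0.021],[0.161,0.257,0.021],[0.161,0.257,0.021],[0.161,0.257,0.021],[0.161,0.257,0.021],[0.161,0.257,0.021],[0.161,0.257,0.021],[0.161,0.257,0.021]],"spin":[0.891,0.891,0.891,0.891,0.891,0.891,0.891,0.891,0.891]}'
python3 -c "
from h import *
plan([.615,.283,.06],85);plan([.615,.283,.04],85)"
```

```text
t: 6.67
tool_pos: [0.6374, 0.2864, 0.1701]
orientation: [-2.313, -2.123, 0.001]
force: [0.0, 0.5, -1.6]
opening: 0.0296
gripper_force: 30.0
t 6.67 at [0.6374 0.2864 0.1701] psi 85.1 -> travel mm [ -5.4 -21.8 110.2] spin 0.002 q [0.35 0.43 1.25 0.   1.46 0.43] F [ 0.   0.5 -1.6]
t 6.67 at [0.6374 0.2864 0.1701] psi 85.1 -> travel mm [ -5.4 -21.8 130.2] spin 0.002 q [0.35 0.43 1.25 0.   1.46 0.43] F [ 0.   0.5 -1.6]
```

```bash
python3 -m inch '{"travel":[[0,-0.024,0.04],[0,-0.024,0.08],[0,-0.024,0.115],[0,-0.024,0.128],[0,-0.024,0.134],[0,-0.024,0.138],[0,-0.024,0.138]],"spin":[0,0,0,0,0,0,0]}'
python3 -m inch '{"travel":[[0,0,0],[0,0,0.002],[0,0,0.004],[0,0,0.004]],"spin":[0,0,0,0]}'
```

```text
t: 7.25
tool_pos: [0.6158, 0.2833, 0.0355]
orientation: [2.316, 2.122, 0.003]
force: [1.1, -0.1, -0.5]
opening: 0.0294
gripper_force: 30.0
t: 7.58
tool_pos: [0.615, 0.2834, 0.0308]
orientation: [2.316, 2.122, 0.002]
force: [0.2, 0.1, -1.3]
opening: 0.0298
gripper_force: 30.0
```

```bash
python3 -m inch '{"travel":[[0,0,0.001],[0,0,0.002],[0,0,0.003],[0,0,0.003]],"spin":[0,0,0,0]}'
python3 -m inch '{"travel":[[0,0,0.001],[0,0,0.002],[0,0,0.003],[0,0,0.003]],"spin":[0,0,0,0]}'
```

```text
t: 7.92
tool_pos: [0.6142, 0.2832, 0.0267]
orientation: [-2.316, -2.123, 0.001]
force: [0.3, -0.3, -1.5]
opening: 0.0297
gripper_force: 30.0
t: 8.25
tool_pos: [0.6146, 0.2833, 0.0246]
orientation: [2.316, 2.123, 0.0]
force: [-1.3, -0.3, 4.4]
opening: 0.03
gripper_force: 30.0
```

```bash
python3 -m inch '{"travel":[[0,0,0],[0,0,0],[0,0,0],[0,0,0],[0,0,0],[0,0,-0.03],[0,0,-0.07],[0,0,-0.11],[0,0,-0.14],[0,0,-0.14]],"spin":[0,0,0,0,0,0,0,0,0,0]}' 0.4
python3 -c "
from h import *
p,d=optics.read_camera('wrist')
for r in models.look_for('wrist','slide_box'): print(r)
plan(case(-102,0,200),34.6)"
```

```text
t: 9.08
tool_pos: [0.6187, 0.2849, 0.1739]
orientation: [2.312, 2.119, 0.02]
force: [1.1, 0.7, 0.8]
opening: 0.0558
gripper_force: 0.0
{'centre': [0.6113, 0.2899, 0.0322], 'p': 0.8}
t 9.18 at [0.6158 0.2838 0.1666] psi 85.02 -> travel mm [-253.   -91.4  -34.3] spin 0.88 q [0.36 0.37 1.33 0.   1.43 0.44] F [-0.4 -0.6 -1.5]
```

```bash
python3 -m inch '{"travel":[[-0.253,-0.091,-0.034],[-0.253,-0.091,-0.034],[-0.253,-0.091,-0.034],[-0.253,-0.091,-0.034],[-0.253,-0.091,-0.034],[-0.253,-0.091,-0.034],[-0.253,-0.091,-0.034],[-0.253,-0.091,-0.034],[-0.253,-0.091,-0.034]],"spin":[0.88,0.88,0.88,0.88,0.88,0.88,0.88,0.88,0.88]}'
python3 -c "
from h import *
p,d=optics.read_camera('wrist')
for r in models.look_for('wrist','lid_tab'): print(r)
plan(case(-102,0,109),34.6)"
```

```text
t: 9.93
tool_pos: [0.5008, 0.0382, 0.1965]
orientation: [-2.999, -0.932, 0.003]
force: [-0.1, -0.0, -0.0]
opening: 0.0556
gripper_force: 0.0
{'centre': [0.5808, -0.0124, 0.089], 'p': 0.72}
t 10.03 at [0.5014 0.0397 0.1967] psi 34.72 -> travel mm [ 1.1  0.8 87.7] spin 0.002 q [-0.02 -0.11  1.8   0.    1.45  0.94] F [-0.3  1.   0.1]
```

```bash
python3 -m inch '{"travel":[[0,0,0.035],[0,0,0.065],[0,0,0.08],[0,0,0.086],[0,0,0.087],[0,0,0.087],[0,0,0.087],[0,0,0.087],[0,0,0.087],[0,0,0.087]],"spin":[0,0,0,0,0,0,0,0,0,0]}' 0.55 20
python3 -m inch '{"travel":[[0,0,0],[0,0,0],[0,0,0],[0,0,0],[0,0,0]],"spin":[0,0,0,0,0]}' 1 20
```

```text
t: 10.87
tool_pos: [0.5025, 0.0391, 0.112]
orientation: [2.999, 0.934, 0.003]
force: [-0.3, 0.5, -0.2]
opening: 0.0417
gripper_force: 0.0
t: 11.28
tool_pos: [0.5016, 0.0394, 0.111]
orientation: [-2.999, -0.934, 0.0]
force: [-1.7, 1.7, 0.3]
opening: 0.0197
gripper_force: 18.5
```

```bash
python3 -m inch '{"travel":[[0,0.001,-0.004],[0,0.004,-0.012],[0,0.008,-0.022],[0,0.013,-0.0325],[0,0.018,-0.043],[0,0.024,-0.053],[0,0.031,-0.0625],[0,0.038,-0.072],[0,0.038,-0.072]],"spin":[0,0,0,0,0,0,0,0,0]}'
```

```text
t: 12.03
tool_pos: [0.523, 0.0089, 0.1865]
orientation: [-2.996, -0.934, 0.001]
force: [-16.7, 11.1, 18.9]
opening: 0.0081
gripper_force: 20.0
```

```bash
python3 -m inch '{"travel":[[0,0.006,-0.01],[0,0.013,-0.02],[0,0.021,-0.029],[0,0.03,-0.036],[0,0.039,-0.043],[0,0.046,-0.048],[0,0.046,-0.048]],"spin":[0,0,0,0,0,0,0]}'
python3 -c "
from h import *
p,d=optics.read_camera('side');cv2.imwrite('pics/s2.png',p[100:270,220:440,::-1].repeat(3,0).repeat(3,1))
p,d=optics.read_camera('top');P,u,v=pts('top',d)
c,s=np.cos(A),np.sin(A);Q=(P[:,:2]-O)@np.array([[c,-s],[s,c]])*1e3
m=(abs(Q[:,1]-100)<15)&(abs(Q[:,0])<80)&(P[:,2]>.07)
f=np.polyfit(Q[m,0],P[m,2]*1e3,1);print(m.sum(),'theta deg',np.degrees(np.arctan(-f[0])))
s=robot.read_state();print(s['opening'],s['gripper_force'],s['force'],s['tool_pos'])
"
```

```text
t: 12.62
tool_pos: [0.5504, -0.0314, 0.2309]
orientation: [3.0, 0.932, 0.0]
force: [5.7, -1.1, -8.1]
opening: 0.0098
gripper_force: 19.9Traceback (most recent call last):
  File "<string>", line 7, in <module>
    f=np.polyfit(Q[m,0],P[m,2]*1e3,1);print(m.sum(),'theta deg',np.degrees(np.arctan(-f[0])))
    raise TypeError("expected non-empty vector for x")
TypeError: expected non-empty vector for x
```

View pics/s2.png

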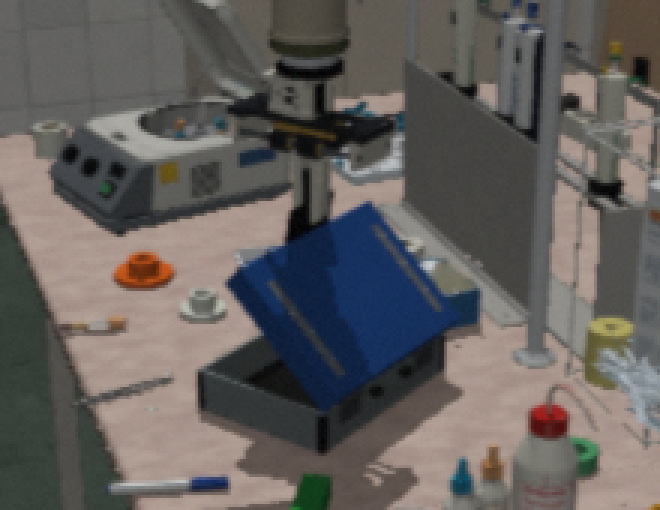

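```bash
python3 -m inch '{"travel":[[0,0.007,-0.004],[0,0.014,-0.008],[0,0.021,-0.011],[0,0.0285,-0.015],[0,0.036,-0.018],[0,0.044,-0.021],[0,0.053,-0.023],[0,0.062,-0.025],[0,0.062,-0.025]],"spin":[0,0,0,0,0,0,0,0,0]}' 1 25
python3 -c "
from h import *
p,d=optics.read_camera('side');cv2.imwrite('pics/s3.png',p[100:270,220:440,::-1].repeat(3,0).repeat(3,1))
"
```

```text
t: 13.47
tool_pos: [0.5854, -0.0817, 0.2583]
orientation: [-2.999, -0.933, -0.002]
force: [-3.4, 2.3, 8.6]
opening: 0.0163
gripper_force: 27.9
```

View pics/s3.png

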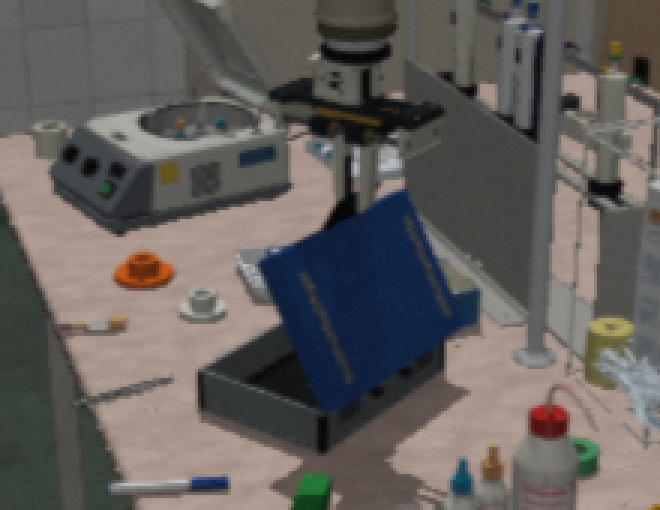

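```bash
python3 -m inch '{"travel":[[0,0,0],[0,0,0],[0,0,0],[0,0,0],[0,0,0],[0,0,-0.02],[0,0,-0.05],[0,0,-0.08],[0,0,-0.1],[0,0,-0.1]],"spin":[0,0,0,0,0,0,0,0,0,0]}' 0.5
python3 -c "
from h import *
p,d=optics.read_camera('side');m=[r['region'] for r in models.masks_of('side','lid_tab')[:1]]
plan(case(-60,0,300),124.6);plan(case(-60,0,215),124.6)
print([r for r in models.look_for('side','lid_rim')])
M=np.zeros(2)
s=robot.read_state();c,s_=np.cos(A),np.sin(A);print((np.array(s['tool_pos'][:2])-O)@np.array([[c,-s_],[s_,c]]))"
```

```text
t: 14.35
tool_pos: [0.5862, -0.0814, 0.3621]
orientation: [2.995, 0.933, 0.011]
force: [1.0, -0.5, 1.2]
opening: 0.0467
gripper_force: 0.0
t 14.45 at [ 0.5851 -0.0812  0.3568] psi 34.59 -> travel mm [   0.6 -104.4   56.7] spin -1.571 q [-0.22  0.09  1.32 -0.    1.74  0.74] F [-0.3  0.4 -0.1]
t 14.45 at [ 0.5851 -0.0812  0.3568] psi 34.59 -> travel mm [   0.5 -104.6  141.7] spin -1.571 q [-0.22  0.09  1.32 -0.    1.74  0.74] F [-0.3  0.4 -0.1]
[{'centre': [0.5807, -0.1214, 0.15], 'p': 0.57}]
[ 0.04395589 -0.00108185]
```

Move outward on the tab side, turn and close the fingers, then descend.

```bash
python3 -m inch '{"travel":[[0,-0.035,0],[0,-0.07,0],[0,-0.105,0],[0,-0.105,0],[0,-0.105,0],[0,-0.105,0],[0,-0.105,0],[0,-0.105,0],[0,-0.105,0],[0,-0.105,0]],"spin":[-1.571,-1.571,-1.571,-1.571,-1.571,-1.571,-1.571,-1.571,-1.571,-1.571]}' 1 25
python3 -c "
from h import *
plan(case(-60,0,215),124.6)"
```

```text
t: 15.33
tool_pos: [0.5243, 0.0054, 0.3537]
orientation: [-1.876, -2.516, 0.003]
force: [0.2, -0.2, 0.1]
opening: 0.0002
gripper_force: 0.0
t 15.33 at [0.5243 0.0054 0.3537] psi 106.57 -> travel mm [ -1.1   2.4 138.6] spin -0.315 q [-0.09 -0.09  1.5  -0.    1.74 -0.38] F [ 0.2 -0.2  0.1]
```

```bash
python3 -m inch '{"travel":[[0,0,0.03],[0,0,0.06],[0,0,0.09],[0,0,0.12],[0,0,0.139],[0,0,0.139],[0,0,0.139]],"spin":[-0.315,-0.315,-0.315,-0.315,-0.315,-0.315,-0.315]}'
python3 -m inch '{"travel":[[-0.02,0,0],[-0.035,0,-0.001],[-0.048,0,-0.003],[-0.06,0,-0.005],[-0.072,0,-0.007],[-0.085,0,-0.01],[-0.098,0,-0.013],[-0.11,0,-0.015],[-0.122,0,-0.017],[-0.122,0,-0.017]],"spin":[0,0,0,0,0,0,0,0,0,0]}'
python3 -c "
from h import *
plan(case(131,0,226),124.6)"
```

```text
t: 15.92
tool_pos: [0.5233, 0.0055, 0.2146]
orientation: [-1.466, -2.773, 0.003]
force: [1.2, 0.9, 0.4]
opening: 0.0003
gripper_force: 0.0
t: 16.75
tool_pos: [0.5951, -0.0974, 0.235]
orientation: [1.469, 2.775, -0.0]
force: [-0.6, -0.6, -0.3]
opening: 0.0005
gripper_force: 0.0
t 16.75 at [ 0.5951 -0.0974  0.235 ] psi 124.19 -> travel mm [-67.6   2.2   9.1] spin -0.007 q [-0.25  0.14  1.48 -0.    1.52 -0.84] F [-0.6 -0.6 -0.3]
```

```bash
cat >> h.py <<'E'
def lid():
  for cam in ['side','top']:
    p,d=optics.read_camera(cam);P,u,v=pts(cam,d);c,s=np.cos(A),np.sin(A);Q=(P[:,:2]-O)@np.array([[c,-s],[s,c]])*1e3
    col=p[v,u].astype(int)
    m=(abs(Q[:,1])<125)&(Q[:,0]>-60)&(Q[:,0]<260)&(P[:,2]>.07)&(P[:,2]<.3)&(col[:,2]>col[:,0]+40)&(col[:,2]>col[:,1]+20)
    print(cam,m.sum())
    if m.sum()<30: continue
    for lo in range(70,260,30):
        k=m&(P[:,2]*1e3>lo)&(P[:,2]*1e3<lo+30)
        if k.sum()>5: print(lo,k.sum(),np.round(np.percentile(Q[k,0],[5,50,95])),np.round(P[k,2].mean()*1e3))
E
python3 -c "
from h import *
lid()"
```

```text
side 734
70 104 [ 97. 123. 126.] 87.0
100 143 [102. 120. 124.] 115.0
130 113 [ 90. 117. 121.] 145.0
160 88 [ 93. 113. 118.] 175.0
190 74 [ 89. 110. 114.] 205.0
220 211 [ 77.  92. 111.] 232.0
top 85
220 85 [ 75.  88. 104.] 232.0
```

```bash
python3 -m inch '{"travel":[[-0.01,0.001,0],[-0.02,0.001,0],[-0.03,0.001,0.002],[-0.04,0.002,0.004],[-0.05,0.002,0.006],[-0.058,0.002,0.008],[-0.063,0.002,0.009],[-0.065,0.002,0.009]],"spin":[0,0,0,0,0,0,0,0]}'
python3 -m inch '{"travel":[[-0.003,0,0],[-0.005,0,0],[-0.005,0,0]],"spin":[0,0,0]}'
python3 -c "
from h import *
lid();plan(case(131,0,226),124.6)"
```

```text
t: 17.52
tool_pos: [0.6321, -0.1488, 0.224]
orientation: [-1.469, -2.776, 0.0]
force: [-0.9, 2.1, -0.9]
opening: 0.0003
gripper_force: 1.0
t: 17.77
tool_pos: [0.6346, -0.1522, 0.2246]
orientation: [-1.468, -2.776, 0.0]
force: [-1.2, 1.0, -0.8]
opening: 0.0005
gripper_force: 0.6
side 465
70 17 [107. 120. 133.] 86.0
100 19 [108. 128. 145.] 113.0
130 25 [120. 135. 151.] 146.0
160 24 [131. 145. 162.] 176.0
190 156 [150. 165. 174.] 216.0
220 224 [143. 152. 166.] 223.0
top 554
70 300 [114. 132. 136.] 84.0
100 98 [110. 138. 144.] 111.0
130 55 [117. 146. 151.] 138.0
190 31 [158. 166. 172.] 217.0
220 68 [141. 149. 159.] 223.0
t 17.87 at [ 0.6347 -0.1521  0.225 ] psi 124.27 -> travel mm [-0.1  0.1 -1. ] spin -0.006 q [-0.31  0.28  1.34 -0.    1.52 -0.91] F [-1.4  1.9 -1. ]
```

```bash
python3 -m inch '{"travel":[[-0.002,0,0],[-0.004,0,0],[-0.004,0,0]],"spin":[0,0,0]}'
python3 -m inch '{"travel":[[-0.002,0,0],[-0.004,0,0],[-0.004,0,0]],"spin":[0,0,0]}'
```

```text
t: 18.12
tool_pos: [0.6351, -0.1525, 0.2249]
orientation: [-1.463, -2.772, -0.003]
force: [-13.7, 13.1, 5.4]
opening: 0.0004
gripper_force: 9.3
t: 18.37
tool_pos: [0.6353, -0.1528, 0.2249]
orientation: [-1.457, -2.768, -0.006]
force: [-26.3, 25.8, 13.9]
opening: 0.0007
gripper_force: 18.1
```

```bash
python3 -m inch '{"travel":[[0.01,0,0],[0.03,0,0],[0.06,0,0],[0.09,0,0],[0.12,0,-0.01],[0.12,0,-0.01]],"spin":[0,0,0,0,0,0]}' 0
python3 -c "
from h import *
plan([.433,.3488,.15],120)"
```

```text
t: 18.87
tool_pos: [0.5708, -0.0561, 0.2374]
orientation: [1.464, 2.777, 0.003]
force: [0.1, 0.1, 0.5]
opening: 0.036
gripper_force: 0.0
t 18.87 at [ 0.5708 -0.0561  0.2374] psi 124.42 -> travel mm [411.9 114.9  87.4] spin 0.077 q [-0.19  0.06  1.56  0.    1.52 -0.79] F [0.1 0.1 0.5]
```

```bash
python3 -m inch '{"travel":[[0.412,0.115,0.087],[0.412,0.115,0.087],[0.412,0.115,0.087],[0.412,0.115,0.087],[0.412,0.115,0.087],[0.412,0.115,0.087],[0.412,0.115,0.087],[0.412,0.115,0.087],[0.412,0.115,0.087],[0.412,0.115,0.087]],"spin":[0.077,0.077,0.077,0.077,0.077,0.077,0.077,0.077,0.077,0.077]}' 0
python3 -c "
from h import *
p,d=optics.read_camera('top');P,u,v=pts('top',d);cv2.imwrite('pics/t2.png',cv2.resize(p[120:270,170:410,::-1],None,fx=3,fy=3,interpolation=2))
c,s=np.cos(A),np.sin(A);Q=(P[:,:2]-O)@np.array([[c,-s],[s,c]])*1e3
m=(np.abs(Q)<50).all(1)&(P[:,2]>.03)&(P[:,2]<.075);print('post',m.sum(),P[m].mean(0) if m.sum() else '',Q[m].mean(0))
m=(np.abs(Q)<50).all(1)&(P[:,2]>.058)&(P[:,2]<.075);print('post tip',m.sum(),P[m].mean(0),Q[m].mean(0))
# base rim
r=(np.abs(Q[:,0])<95)&(np.abs(Q[:,1])<130)&(abs(P[:,2]-.052)<.005);print('rim',r.sum(),np.percentile(Q[r],[1,99],axis=0))
plan([.433,.3488,.15],120)
for cam in ['top','wrist']:
  optics.read_camera(cam)
  for n in ['post_top','spacer_large','spacer_small']: print(cam,n,models.look_for(cam,n)[:2])"
```

```text
t: 19.7
tool_pos: [0.441, 0.3292, 0.1526]
orientation: [1.573, 2.717, 0.003]
force: [0.7, 0.3, 0.1]
opening: 0.0928
gripper_force: 0.0
post 23 [ 0.5589304  -0.04583072  0.06037267] [ 0.36869974 -2.16120763]
post tip 16 [ 0.56037652 -0.0454799   0.06670508] [ 0.90110023 -0.77164086]
rim 579 [[ -88.47829842 -124.8527937 ]
 [  94.7151083   124.5402587 ]]
t 19.75 at [0.4373 0.335  0.1507] psi 120.04 -> travel mm [14.1  3.2  0.8] spin 0.001 q [0.56 0.05 1.73 0.   1.36 0.03] F [-5.4  2.   0.3]
top post_top [{'centre': [0.4407, 0.3362, 0.0124], 'p': 0.65}, {'centre': [0.604, -0.103, 0.055], 'p': 0.56}]
top spacer_large [{'centre': [0.6499, 0.2755, 0.0099], 'p': 0.25}, {'centre': [0.6485, -0.1657, 0.1404], 'p': 0.17}]
top spacer_small [{'centre': [0.4815, 0.2068, 0.0081], 'p': 0.76}, {'centre': [0.646, -0.1625, 0.1413], 'p': 0.42}]
wrist post_top []
wrist spacer_large [{'centre': [0.4289, 0.3511, 0.0141], 'p': 0.96}]
wrist spacer_small []
```

View pics/t2.png

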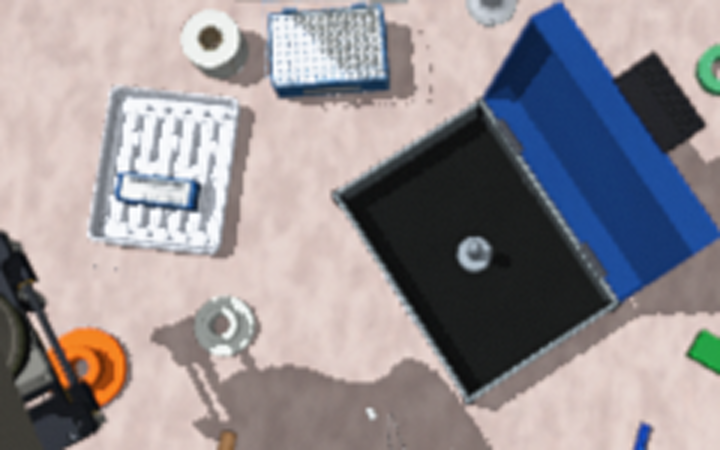

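Lid fully back. The slide box lies flat in the tray (157,190), the post is at (475,253), the white spacer at (225,326) and the orange one under the gripper at (88,368). Next, grasp the orange hub.

```bash
python3 -m inch '{"travel":[[0.014,0.002,0],[0.014,0.002,0],[0.014,0.002,0.0]],"spin":[0,0,0]}' 0.3
python3 -c "
from h import *
plan([.4327,.3487,.031],120)
p,d=optics.read_camera('wrist')
for r in models.look_for('wrist','spacer_large'): print(r)"
```

```text
t: 20.4
tool_pos: [0.4364, 0.3398, 0.1523]
orientation: [1.575, 2.718, 0.001]
force: [0.2, 0.4, -1.1]
opening: 0.0775
gripper_force: 0.0
t 20.4 at [0.4364 0.3398 0.1523] psi 119.82 -> travel mm [  9.6   1.2 121.3] spin -0.003 q [ 0.57  0.06  1.72 -0.    1.36  0.05] F [ 0.2  0.4 -1.1]
{'centre': [0.4333, 0.3505, 0.0124], 'p': 0.96}
```

```bash
python3 -m inch '{"travel":[[0.008,0.001,0.03],[0.008,0.001,0.065],[0.008,0.001,0.085],[0.008,0.001,0.085],[0.008,0.001,0.085]],"spin":[0,0,0,0,0]}' 0.3
python3 -c "
from h import *
plan([.4327,.3487,.031],120)
optics.read_camera('wrist')
plan([.4327,.3487,.031],120)"
```

```text
t: 20.92
tool_pos: [0.432, 0.3467, 0.066]
orientation: [-1.574, -2.717, 0.004]
force: [0.8, 0.7, 0.9]
opening: 0.0652
gripper_force: 0.0
t 20.92 at [0.432  0.3467 0.066 ] psi 119.83 -> travel mm [ 1.4  1.7 35. ] spin -0.003 q [ 0.58  0.16  1.78 -0.    1.21  0.06] F [0.8 0.7 0.9]
t 20.97 at [0.4333 0.3476 0.0679] psi 119.83 -> travel mm [ 1.2  0.  36.9] spin -0.003 q [ 0.58  0.16  1.78 -0.    1.21  0.06] F [ 0.1  0.2 -0.2]
```

```bash
python3 -m inch '{"travel":[[0.001,0,0.02],[0.001,0,0.032],[0.001,0,0.037],[0.001,0,0.037]],"spin":[0,0,0,0]}' 0.3 30
python3 -m inch '{"travel":[[0,0,0],[0,0,0],[0,0,0],[0,0,0],[0,0,0],[0,0,0]],"spin":[0,0,0,0,0,0]}' 0.8 30
```

```text
t: 21.3
tool_pos: [0.4318, 0.3482, 0.0295]
orientation: [-1.574, -2.718, 0.002]
force: [-0.2, 0.1, 0.2]
opening: 0.0652
gripper_force: 0.0
t: 21.8
tool_pos: [0.4327, 0.349, 0.0308]
orientation: [1.574, 2.718, 0.002]
force: [-1.1, -0.5, 5.3]
opening: 0.0431
gripper_force: 30.0
```

```bash
python3 -m inch '{"travel":[[0,0,-0.02],[0,0,-0.05],[0,0,-0.09],[0,0,-0.125],[0,0,-0.125],[0,0,-0.125]],"spin":[0,0,0,0,0,0]}'
python3 -c "
from h import *
plan([.5604,-.0452,.155],120)"
```

```text
t: 22.3
tool_pos: [0.4339, 0.3498, 0.158]
orientation: [1.573, 2.716, 0.008]
force: [0.5, -0.4, -1.7]
opening: 0.0426
gripper_force: 30.0
t 22.3 at [0.4339 0.3498 0.158 ] psi 119.85 -> travel mm [-405.5  -86.9    2.3] spin -0.003 q [0.59 0.06 1.71 0.   1.37 0.07] F [ 0.5 -0.4 -1.7]
```

```bash
python3 -m inch '{"travel":[[-0.39,-0.084,0],[-0.39,-0.084,0],[-0.39,-0.084,0],[-0.39,-0.084,0],[-0.39,-0.084,0],[-0.39,-0.084,0],[-0.39,-0.084,0],[-0.39,-0.084,0],[-0.39,-0.084,0],[-0.39,-0.084,0]],"spin":[0,0,0,0,0,0,0,0,0,0]}'
python3 -m inch '{"travel":[[-0.015,-0.003,0],[-0.015,-0.003,0],[-0.015,-0.003,0],[-0.015,-0.003,0]],"spin":[0,0,0,0]}'
python3 -c "
from h import *
plan([.5604,-.0452,.155],120)
p,d=optics.read_camera('top')
p,d=optics.read_camera('wrist');cv2.imwrite('pics/w3.png',p[:,:,::-1])
plan([.5604,-.0452,.155],120)"
```

```text
t: 23.13
tool_pos: [0.5529, -0.0353, 0.1527]
orientation: [-1.576, -2.715, 0.003]
force: [1.1, 0.2, -1.5]
opening: 0.0431
gripper_force: 30.0
t: 23.47
tool_pos: [0.5576, -0.0446, 0.1539]
orientation: [-1.572, -2.717, 0.0]
force: [-0.1, 0.7, -1.8]
opening: 0.0434
gripper_force: 30.0
t 23.47 at [ 0.5576 -0.0446  0.1539] psi 119.89 -> travel mm [-1.9  2.1 -1.1] spin -0.002 q [-0.17  0.08  1.7   0.    1.37 -0.69] F [-0.1  0.7 -1.8]
t 23.57 at [ 0.5579 -0.0443  0.1545] psi 119.95 -> travel mm [-2.   1.7 -0.5] spin -0.001 q [-0.17  0.08  1.7   0.    1.37 -0.69] F [ 0.6 -0.7 -1.4]
```

```bash
python3 -m inch '{"travel":[[-0.002,0.002,0.01],[-0.002,0.002,0.025],[-0.002,0.002,0.04],[-0.002,0.002,0.045],[-0.002,0.002,0.045]],"spin":[0,0,0,0,0]}'
python3 -c "
from h import *
optics.read_camera('wrist')
plan([.5604,-.0452,.037],120)"
```

```text
t: 23.98
tool_pos: [0.5595, -0.0457, 0.1076]
orientation: [-1.571, -2.716, 0.002]
force: [-0.3, 0.5, -1.1]
opening: 0.0428
gripper_force: 30.0
t 24.03 at [ 0.5603 -0.046   0.109 ] psi 119.9 -> travel mm [ 0.5  0.5 72. ] spin -0.002 q [-0.17  0.13  1.73  0.    1.29 -0.69] F [ 0.2  0.8 -0.3]
```

```bash
python3 -m inch '{"travel":[[0,0,0.004],[0,0,0.008],[0,0,0.012],[0,0,0.016],[0,0,0.02],[0,0,0.024],[0,0,0.028]],"spin":[0,0,0,0,0,0,0]}'

```

```text
t: 24.62
tool_pos: [0.5611, -0.0467, 0.0816]
orientation: [-1.574, -2.719, 0.0]
force: [0.6, 0.5, -0.3]
opening: 0.0429
gripper_force: 30.0
```

```bash
python3 -m inch '{"travel":[[0,0,0.008],[0,0,0.016],[0,0,0.024],[0,0,0.032],[0,0,0.037],[0,0,0.04],[0,0,0.041],[0,0,0.041]],"spin":[0,0,0,0,0,0,0,0]}'

```

```text
t: 25.28
tool_pos: [0.561, -0.0467, 0.0407]
orientation: [-1.574, -2.718, 0.0]
force: [0.0, 0.2, -1.3]
opening: 0.0428
gripper_force: 30.0
```

```bash
python3 -m inch '{"travel":[[0,0,0.001],[0,0,0.002],[0,0,0.003],[0,0,0.004],[0,0,0.004]],"spin":[0,0,0,0,0]}'

```

```text
t: 25.7
tool_pos: [0.561, -0.0467, 0.0369]
orientation: [-1.574, -2.719, 0.0]
force: [1.0, -0.2, -1.1]
opening: 0.043
gripper_force: 30.0
```

```bash
python3 -m inch '{"travel":[[0,0,0.001],[0,0,0.0015],[0,0,0.0015]],"spin":[0,0,0]}'

```

```text
t: 25.95
tool_pos: [0.5613, -0.0467, 0.0368]
orientation: [1.574, 2.719, 0.0]
force: [-5.6, 0.5, 10.1]
opening: 0.0428
gripper_force: 30.0
```

```bash
python3 -m inch '{"travel":[[0,0,-0.001],[0,0,-0.001],[0,0,-0.001],[0,0,-0.001],[0,0,-0.001],[0,0,-0.02],[0,0,-0.05],[0,0,-0.085],[0,0,-0.11],[0,0,-0.11]],"spin":[0,0,0,0,0,0,0,0,0,0]}' 0.35
python3 -c "
from h import *
plan([.4801,.2086,.147],120)"
```

```text
t: 26.78
tool_pos: [0.5649, -0.0473, 0.1524]
orientation: [1.57, 2.711, 0.005]
force: [0.4, -0.5, 0.0]
opening: 0.0608
gripper_force: 0.0
t 26.78 at [ 0.5649 -0.0473  0.1524] psi 119.85 -> travel mm [264.2  53.8   4.1] spin -0.003 q [-0.17  0.09  1.69  0.    1.36 -0.7 ] F [ 0.4 -0.5  0. ]
```

```bash
python3 -m inch '{"travel":[[0.262,0.057,0],[0.262,0.057,0],[0.262,0.057,0],[0.262,0.057,0],[0.262,0.057,0],[0.262,0.057,0],[0.262,0.057,0.02],[0.262,0.057,0.05],[0.262,0.057,0.075],[0.262,0.057,0.075]],"spin":[0,0,0,0,0,0,0,0,0,0]}'
python3 -c "
from h import *
optics.read_camera('wrist')
print(models.look_for('wrist','spacer_small'))
plan([.4801,.2086,.031],120)"
```

```text
t: 27.62
tool_pos: [0.4757, 0.2082, 0.0645]
orientation: [-1.569, -2.714, 0.011]
force: [-0.6, -0.3, -0.2]
opening: 0.0601
gripper_force: 0.0
[{'centre': [0.4793, 0.2112, 0.0108], 'p': 0.6}]
t 27.72 at [0.479  0.2086 0.0696] psi 119.85 -> travel mm [-0.5  1.1 38.6] spin -0.003 q [ 0.31  0.07  1.87 -0.    1.21 -0.21] F [ 0.3 -0.1 -0.2]
```

```bash
python3 -m inch '{"travel":[[0,0.001,0.02],[0,0.001,0.033],[0,0.001,0.039],[0,0.001,0.039]],"spin":[0,0,0,0]}' 0.35 30
python3 -m inch '{"travel":[[0,0,0],[0,0,0],[0,0,0],[0,0,0],[0,0,0],[0,0,0],[0,0,0],[0,0,0]],"spin":[0,0,0,0,0,0,0,0]}' 0.8 30
python3 -c "
from h import *
plan([.5604,-.0452,.17],120)"
```

```text
t: 28.05
tool_pos: [0.4812, 0.2091, 0.0317]
orientation: [-1.575, -2.718, 0.0]
force: [-0.8, 0.7, 0.2]
opening: 0.0601
gripper_force: 0.0
t: 28.72
tool_pos: [0.4816, 0.2096, 0.0324]
orientation: [1.574, 2.718, 0.001]
force: [-2.2, -0.7, 6.6]
opening: 0.0351
gripper_force: 30.0
t 28.72 at [0.4816 0.2096 0.0324] psi 119.86 -> travel mm [-260.3  -58.4 -137.6] spin -0.002 q [ 0.31  0.13  1.88 -0.    1.13 -0.21] F [-2.2 -0.7  6.6]
```

```bash
python3 -m inch '{"travel":[[0,0,-0.02],[0,0,-0.05],[0,0,-0.09],[0,0,-0.13],[-0.04,-0.01,-0.138],[-0.08,-0.018,-0.138],[-0.12,-0.027,-0.138],[-0.16,-0.036,-0.138],[-0.2,-0.045,-0.138],[-0.23,-0.052,-0.138]],"spin":[0,0,0,0,0,0,0,0,0,0]}'
python3 -m inch '{"travel":[[-0.03,-0.006,0],[-0.03,-0.006,0],[-0.03,-0.006,0],[-0.03,-0.006,0]],"spin":[0,0,0,0]}'
python3 -c "
from h import *
optics.read_camera('wrist')
plan([.5607,-.046,.17],120)"
```

```text
t: 29.55
tool_pos: [0.5507, -0.0189, 0.1695]
orientation: [1.575, 2.717, -0.001]
force: [0.9, 0.2, -0.8]
opening: 0.0358
gripper_force: 30.0
t: 29.88
tool_pos: [0.5597, -0.0445, 0.1691]
orientation: [-1.575, -2.717, -0.0]
force: [0.1, 0.6, -0.8]
opening: 0.0358
gripper_force: 30.0
t 29.93 at [ 0.5597 -0.0439  0.1692] psi 119.88 -> travel mm [-2.3 -0.2 -0.8] spin -0.002 q [-0.17  0.07  1.68  0.    1.4  -0.69] F [-0.1  0.1 -0.8]
```

```bash
python3 -m inch '{"travel":[[-0.0025,0,0.02],[-0.0025,0,0.04],[-0.0025,0,0.055],[-0.0025,0,0.06],[-0.0025,0,0.064],[-0.0025,0,0.068],[-0.0025,0,0.072],[-0.0025,0,0.076],[-0.0025,0,0.08],[-0.0025,0,0.08]],"spin":[0,0,0,0,0,0,0,0,0,0]}'
```

```text
t: 30.77
tool_pos: [0.561, -0.0471, 0.0889]
orientation: [-1.574, -2.718, 0.0]
force: [0.0, -0.0, -0.8]
opening: 0.0356
gripper_force: 30.0
```

```bash
python3 -m inch '{"travel":[[0,0,0.004],[0,0,0.008],[0,0,0.012],[0,0,0.015],[0,0,0.018],[0,0,0.019],[0,0,0.02],[0,0,0.02]],"spin":[0,0,0,0,0,0,0,0]}'
python3 -m inch '{"travel":[[0,0,0.001],[0,0,0.0015],[0,0,0.0015]],"spin":[0,0,0]}'
```

```text
t: 31.43
tool_pos: [0.5613, -0.0471, 0.0693]
orientation: [-1.574, -2.718, 0.0]
force: [0.7, 0.9, -0.7]
opening: 0.0358
gripper_force: 30.0
t: 31.68
tool_pos: [0.5616, -0.0471, 0.0685]
orientation: [1.574, 2.718, 0.0]
force: [-1.4, 0.2, 3.6]
opening: 0.0354
gripper_force: 30.0
```

Seated at the expected height with contact. Release and rise clear, then check.

```bash
python3 -m inch '{"travel":[[0,0,0],[0,0,0],[0,0,0],[0,0,0],[0,0,0],[0,0,0],[0,0,-0.02],[0,0,-0.05],[0,0,-0.085],[0,0,-0.11]],"spin":[0,0,0,0,0,0,0,0,0,0]}' 0.35
python3 -m inch '{"travel":[[0.15,0.03,-0.04],[0.15,0.03,-0.04],[0.15,0.03,-0.04],[0.15,0.03,-0.04],[0.15,0.03,-0.04],[0.15,0.03,-0.04],[0.15,0.03,-0.04],[0.15,0.03,-0.04]],"spin":[0,0,0,0,0,0,0,0]}'
python3 -c "
from h import *
p,d=optics.read_camera('top');P,u,v=pts('top',d);cv2.imwrite('pics/t3.png',cv2.resize(p[120:270,170:410,::-1],None,fx=3,fy=3,interpolation=2))
c,s=np.cos(A),np.sin(A);Q=(P[:,:2]-O)@np.array([[c,-s],[s,c]])*1e3
r=np.hypot(Q[:,0],Q[:,1]+2)
for a,b in [(0,7),(12,17),(22,29),(34,40)]:
  k=(r>a)&(r<b);print(a,b,k.sum(),np.percentile(P[k,2],[10,50,90]).round(4))
lid()"
```

```text
t: 32.52
tool_pos: [0.5618, -0.0472, 0.1806]
orientation: [1.574, 2.717, 0.001]
force: [-0.3, -0.7, 0.1]
opening: 0.0605
gripper_force: 0.0
t: 33.18
tool_pos: [0.5128, 0.0969, 0.2173]
orientation: [-1.575, -2.717, 0.001]
force: [-0.6, -0.8, 0.3]
opening: 0.0604
gripper_force: 0.0
0 7 18 [0.0533 0.0663 0.0698]
12 17 72 [0.0357 0.0607 0.0675]
22 29 137 [0.016  0.045  0.0481]
34 40 128 [0.0072 0.0147 0.0188]
side 472
70 19 [105. 122. 137.] 86.0
100 24 [116. 131. 143.] 116.0
130 16 [119. 134. 151.] 145.0
160 10 [129. 134. 157.] 173.0
190 173 [151. 166. 175.] 217.0
220 230 [143. 152. 165.] 223.0
top 2572
70 432 [122. 132. 136.] 85.0
100 468 [127. 140. 145.] 115.0
130 483 [140. 149. 153.] 145.0
160 47 [124. 141. 153.] 171.0
190 480 [145. 165. 172.] 217.0
220 662 [141. 149. 163.] 223.0
```

View pics/t3.png

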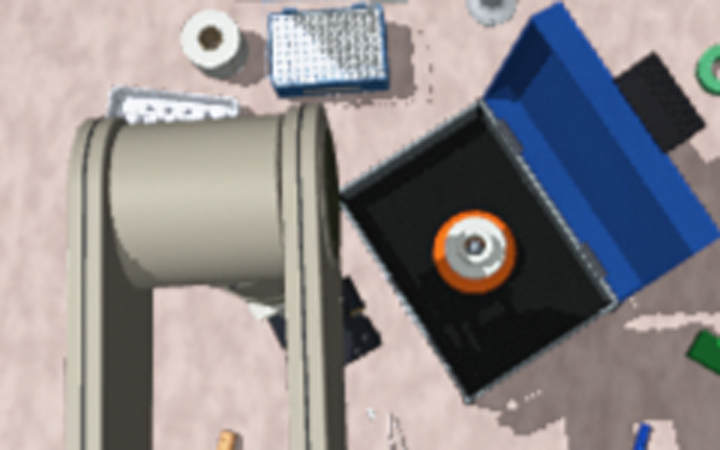

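The orange spacer, with the white one on top, is threaded on the post at (475,245). Heights read about 16, 46 and 66 mm, so both are home. The lid rests on its stop and the arm is clear.

```bash
python3 -c "
from h import *
print(close_job())"
```

```text
the job is handed in; nothing more can be done
None
```

The job is handed in at about 33 s of the 72 s: the slide box lies flat in the tray, the lid rests back on its stop, and both spacers sit fully home on the post, large orange below and small white on top; I did not re-check the bystanders one by one at the end.

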